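# Wedge the rocking stirrer

### The job

The white magnetic stirrer rocks because its foot under the red dot is too short. Without grasping or lifting anything, first press down on the corner with the red dot to feel it rock and let it come back up, then gently push the orange wedge along the table, thin edge first, under that foot until it is just snug and the stirrer stays level. Finally press firmly on the red dot again to prove that the stirrer no longer rocks, and take the hand away, leaving the wedge in place and the purple pipette tip box, tape roll and marker alone.

Things in the scene. Friction and masses are not known exactly. Their poses are not given: they have to be found in the camera images.
- stirrer: white box-shaped magnetic stirrer, loose, about 2.4 kg, 180 (x) x 170 (y) x 62 mm high, underside 16 mm up, on four round rubber feet of 24 mm diameter at x = +-68, y = +-66 mm. Origin on the table under its centre, z up; -x: front with two black knobs, +y: left side. Rests level on three feet; slides if pushed sideways with over about 12 N
- dot (a point): red round sticker, 17 mm diameter, flat on the stirrer's top at its front left corner (stirrer x = -74, y = +69 mm, 62 mm above the table), above the short foot. About 2 to 5 N down here rocks the corner down until the short foot stands on the table; released, it comes back up level
- foot_place (a point): point straight below the centre of the short foot, in the plane of the stirrer's other three feet (on the table while the stirrer is level); axes as the stirrer's. The short foot's underside is 4 to 8 mm above this point (differs from run to run, not measured)
- wedge: orange plastic wedge, loose, 80 g, 48 mm wide, lying to the stirrer's left, thin edge towards the short foot. Origin on its underside where ramp meets heel, z up. Ramp 75 mm long, falling evenly from 14 mm high at y = 0 to 1.5 mm at the thin edge, y = -75. Heel: block 26 mm high, y = 0 to 12 mm. It slides with under 1 N until the ramp meets the foot; 3 to 8 N is snug, much more lifts the corner
- wedge_tip (a point): middle of the wedge's thin edge, on its underside
- wedge_heel (a point): middle of the flat back of the wedge's heel (48 mm wide, 26 mm high), 13 mm above its underside; push here, towards the wedge's -y
- tip_box: purple pipette tip box with clear lid, loose, 92 x 122 x 78 mm, origin under its centre; leave it alone
- tape: roll of beige tape lying flat, loose, 104 mm diameter, 25 mm high, origin under its centre; leave it alone
- marker: marker pen with red cap, loose, lying along its y axis, 135 mm long, 17 mm thick, origin under its centre; leave it alone
Things that resemble listed ones, but are neither listed nor needed, are in the scene too. Several things look just like the wedge: the one meant starts farthest to the robot's right.

How it is judged:
By the outcome, as a careful person would: the job done as asked, in the order asked, and still so for the second after the job is handed in, with the robot touching nothing.
It also fails if it takes over 58 s, if anything falls off the work surface, if the arm or the gripper's body presses on something with over 40 N, if the wrist force passes 120 N, or if a joint passes its speed limit or range.

### The arm

A 7-joint arm with a two-finger parallel gripper is mounted at the origin on a cart in front of the work surface, level with it; the furniture and walls round the work are solid. World frame = base frame: x ahead of the robot, y to its left, z up, the work surface at z = 0. Lengths are in m, angles in rad, forces in N, time in s.
With the tool pointing down it reaches from about 0.4 to 0.85 m from the base axis. Payload 10.4 kg.
Tool frame: the origin (TCP) lies between the finger pads; the fingertips stand 17 mm ahead of it and the grasp point (between the pads) lies 2 mm behind it; z points along the fingers, y is the line along which they close (so a half turn about z gives the same grasp; the last joint's range is limited). The gripper opens to 87 mm and grips with 3 to 60 N. Pads are 19 mm wide; open, the fingers measure 117 mm over their backs; the gripper's body (75 mm by 190 mm) begins 51 mm behind the grasp point.
Start: joints at [1.203, 0.332, -0.065, 1.46, 0.022, 1.35, -0.088], TCP at [0.211, -0.588, 0.24] pointing down, gripper open.
Joint ranges: [-2.6, 2.6], [-0.5, 2.12], [-1.47, 1.34], [0.16, 2.42], [-1.27, 4.41], [0.06, 2.06], [-2.6, 2.6]. Speed limits (rad/s): [2.22, 2.22, 2.79, 2.79, 3.14, 3.14, 3.14].

### API

Orientations are given as a rotation vector (axis times angle).
In Python, from rig import arm, optics gives the robot as it stands. The module is installed in compiled form; this text tells all that it offers.
- The arm moves only by the shell command python3 -m inch 'ROWS'. ROWS is JSON, a list of rows, each an object with "dp": the shift along the tool's x, y, z in mm, a list of three; "twist": the turn about the tool's z in degrees; "hand": the gripper command: -1 is shut, 1 is fully open, values between are in proportion. A call has 1 to 20 rows; each row shifts and turns the commanded pose from where the row before left it, along the tool's axes as they then stand; what a row does not reach is not made up. A row lasts 1/10 s, in which the tool goes at most 50 mm and 8.59 degrees, less where a joint would pass 70% of its speed; a pose out of reach is approached as far as the arm can. A call is refused whole if a number of a shift passes 50 or a number of a turn 8.59, either way. A call with a gripper value outside its range is refused whole. The fingers move at their own pace and stop on an object; the grip force is fixed at half the most. Time passes only in rows, so rows that do not move let the fingers close. It gives the time, the measured TCP pose, the force, the opening and the grip force at its end, in the units of the state.
- arm.read_state(): the state, without advancing time (a new reading comes with each control period).
- optics.camera(name): name is "scene" or "top" or "wrist"; returns a dict with "color" (480x640x3 uint8, red, green, blue), "z_map" (480x640 float32, m along the optical axis (not along the pixel's ray), 0 where there is no reading), "K" (3x3 intrinsics, pixels), "position" and "attitude" of the camera in the world. Camera axes: x right, y down, z forward; pixel columns grow to the right and rows downward; lengths in m; the calibration is good to about 2 mm. A picture is of the moment at which its call begins.
- arm.close_job(): hands the job in; it is judged then, once.
The state is a dict: "time": time; "joint_positions": joint angles; "dq": joint speeds; "joint_efforts": joint torques, N m; "tool_pos": TCP position; "ee_rot": TCP orientation; "force": force on the tool from outside, world axes, zero at the start; "torque": the same for the moment, N m; "opening": opening from 0.0 (shut) to 1.0 (fully open); "grasp_force": force on a finger pad.
Only numpy, scipy, OpenCV 4.12 (cv2) and the standard library are available. Lean on these libraries where they do the work, as an engineer would, in place of code of your own. Each camera call takes 0.05 s, during which the arm holds its last target. There are 200 camera calls.

## Working session

There is one attempt and no reset: what is moved stays moved. The work goes in short steps, Python scripts to look and compute and a shell command to move; the robot and the scene stay as the last step left them, time stands still between calls to the robot, and variables do not carry over. Pictures are saved under pics/ and viewed, at most 10 in all, crops included, and the job is handed in when it is done.

```bash
mkdir -p pics; cat > h.py <<'E'
import numpy as np, cv2
from scipy.spatial.transform import Rotation as R
from rig import arm, optics
def att(a):
    a=np.array(a,float)
    return a if a.shape==(3,3) else (R.from_rotvec(a).as_matrix() if a.size==3 else R.from_quat(a).as_matrix())
def cam(n): 
    c=optics.camera(n); c['Rm']=att(c['attitude']); c['p']=np.array(c['position'],float); return c
def ray(c,u,v,z):
    d=c['Rm']@np.linalg.inv(c['K'])@np.array([u,v,1.]); t=(z-c['p'][2])/d[2]; return c['p']+t*d
def pts(c):
    v,u=np.mgrid[:480,:640]; d=np.stack([u,v,np.ones_like(u)],-1)@np.linalg.inv(c['K']).T
    return c['p']+(d*c['z_map'][...,None])@c['Rm'].T
def save(n,im): cv2.imwrite(n,im[...,::-1])
E
python3 - <<'E'
from h import *
import pickle
for n in('scene','top'):
    c=cam(n); save(f'pics/{n}.png',c['color']); print(n,c['p'],c['attitude'],c['K'][0],c['K'][1,2]); pickle.dump(c,open(n+'.pkl','wb'))
s=arm.read_state(); print(s['tool_pos'],s['ee_rot'],s['force'],s['opening'],s['time'])
E
```

```text
scene [ 0.03417354 -1.03684223  0.95714987] [-2.15384633  0.5346288  -0.24196363] [565.71158588   0.         332.3434788 ] 241.60092343036726
top [ 0.34286487 -0.01554402  1.56099809] [-2.141805    2.12311757 -0.15198558] [599.86047944   0.         313.25030742] 236.2325479096546
[ 0.21115176 -0.58792088  0.23885578] [-3.09385939e+00 -5.38783139e-01  4.27448901e-04] [-0.10082827 -0.69209022  0.02594199] 0.9989084076383213 0.1
```

View pics/top.png

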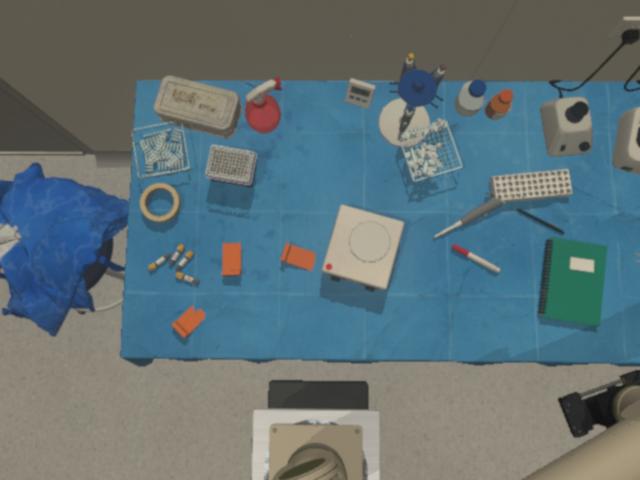

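View pics/scene.png

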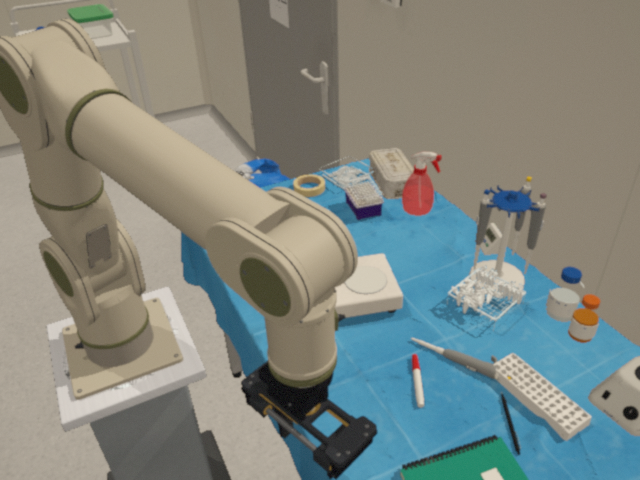

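Top view: the stirrer is at (363,247) with its red dot at (328,267). Wedge lookalikes are at (298,257), (231,260) and (188,321). The robot's right is image right, so the wedge meant is (298,257), whose ramp faces the dot. The tip box is at (232,165), the tape at (160,203) and the marker at (475,259). The scene view is blocked by the arm on the wedge side.

```bash
python3 - <<'E'
from h import *
import pickle
c=pickle.load(open('top.pkl','rb')); im=c['color']
save('pics/crop.png',cv2.resize(im[190:310,260:420],None,fx=5,fy=5,interpolation=cv2.INTER_CUBIC)[:600,:800])
hsv=cv2.cvtColor(im,cv2.COLOR_RGB2HSV); P=pts(c)
def blobs(m,sl,z):
    mm=np.zeros_like(m,np.uint8); mm[sl]=m[sl]
    for k in cv2.findContours(mm,0,1)[0]:
        if cv2.contourArea(k)<15: continue
        a=np.zeros_like(mm); cv2.drawContours(a,[k],-1,1,-1); u,v=np.argwhere(a)[:,::-1].mean(0)
        r=cv2.minAreaRect(k); print((u,v),len(np.argwhere(a)),'world',ray(c,u,v,z).round(4),'depthz',np.median(P[a>0],0).round(4))
        print(np.array([ray(c,*q,z)[:2] for q in cv2.boxPoints(r)]).round(4).tolist())
h,s,v=[hsv[...,i].astype(int) for i in range(3)]
print('dot');blobs(((h<5)|(h>172))&(s>130)&(v>100),np.s_[255:280,318:340],.062)
print('wedge');blobs((h>=2)&(h<18)&(s>140)&(v>90),np.s_[235:275,275:318],.01)
print('stirrer');blobs((s<60)&(v>140),np.s_[195:300,318:410],.062)
E
```

```text
dot
wedge
(np.float64(297.9826254826255), np.float64(256.58301158301157)) 518 world [0.535  0.0485 0.01  ] depthz [0.5342 0.0484 0.01  ]
[[0.5267, 0.0932], [0.5694, 0.0798], [0.544, 0.0019], [0.5015, 0.0155]]
stirrer
(np.float64(362.74793926247287), np.float64(245.95791757049892)) 4610 world [ 0.5568 -0.1166  0.062 ] depthz [ 0.5561 -0.1168  0.0635]
[[0.4954, -0.0108], [0.6672, -0.0587], [0.6199, -0.223], [0.45, -0.1726]]
```

View pics/crop.png

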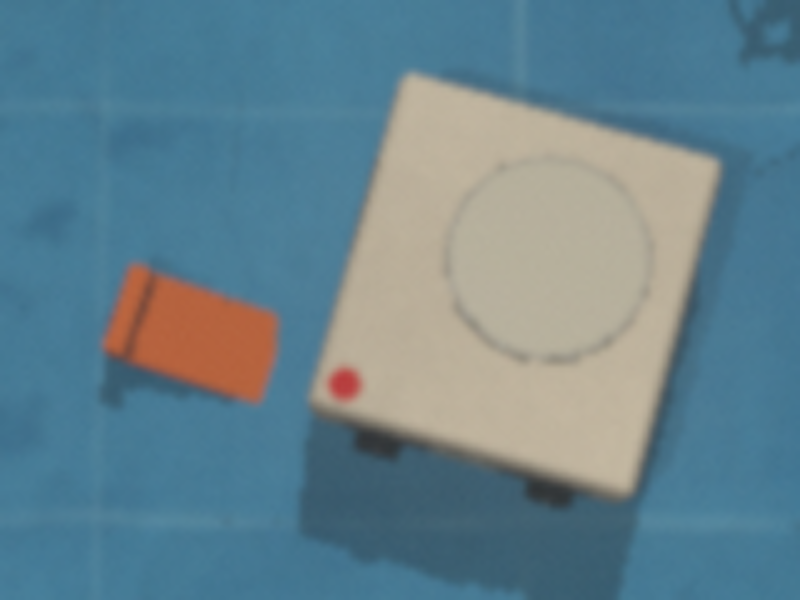

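The crop confirms the choice: dark heel line on the left, ramp towards the dot, dot at pixel (328.8,266.8). Estimates: dot (0.504,-0.030), foot place (0.509,-0.035), wedge heading about 18°. Next: move above the dot with a shut hand and turn the tool's x along the push line.

```bash
python3 -m inch '[{"dp":[33,-30,0],"twist":0,"hand":-1},{"dp":[33,-30,0],"twist":0,"hand":-1},{"dp":[33,-30,0],"twist":0,"hand":-1},{"dp":[33,-30,0],"twist":0,"hand":-1},{"dp":[33,-30,0],"twist":0,"hand":-1},{"dp":[33,-30,0],"twist":0,"hand":-1},{"dp":[33,-30,0],"twist":0,"hand":-1},{"dp":[33,-30,0],"twist":0,"hand":-1},{"dp":[33,-30,0],"twist":0,"hand":-1},{"dp":[33,-30,0],"twist":0,"hand":-1},{"dp":[33,-30,0],"twist":0,"hand":-1},{"dp":[33,-30,0],"twist":0,"hand":-1},{"dp":[33,-30,0],"twist":0,"hand":-1},{"dp":[33,-30,0],"twist":0,"hand":-1},{"dp":[0,0,0],"twist":-8.5,"hand":-1},{"dp":[0,0,0],"twist":-8.5,"hand":-1},{"dp":[0,0,0],"twist":-8.5,"hand":-1},{"dp":[0,0,0],"twist":-8.5,"hand":-1},{"dp":[0,0,0],"twist":-8.5,"hand":-1},{"dp":[0,0,0],"twist":-8.5,"hand":-1}]'
python3 - <<'E'
from h import *
import pickle
c=cam('wrist'); save('pics/w1.png',c['color']); pickle.dump(c,open('w1.pkl','wb'));print(c['p'])
s=arm.read_state(); print(np.round(s['tool_pos'],4),s['force'],s['opening'],s['time'],np.round(s['joint_positions'],2)); print(R.from_rotvec(s['ee_rot']).as_matrix().round(3))
E
```

```text
time: 2.1
tool_pos: [0.5039, -0.0368, 0.2392]
ee_rot: [-2.556, -1.827, 0.001]
force: [0.1, 0.2, 0.5]
opening: 0.003
grasp_force: 0.0
[0.52578965 0.02923345 0.38539255]
[ 0.5039 -0.0368  0.2392] [-0.08433225 -0.3387729   0.18347322] 0.00550909292415757 2.15 [ 0.61  0.12 -0.67  1.74  0.08  1.31 -0.39]
[[ 0.315  0.949 -0.001]
 [ 0.949 -0.315 -0.   ]
 [-0.    -0.001 -1.   ]]
```

View pics/w1.png

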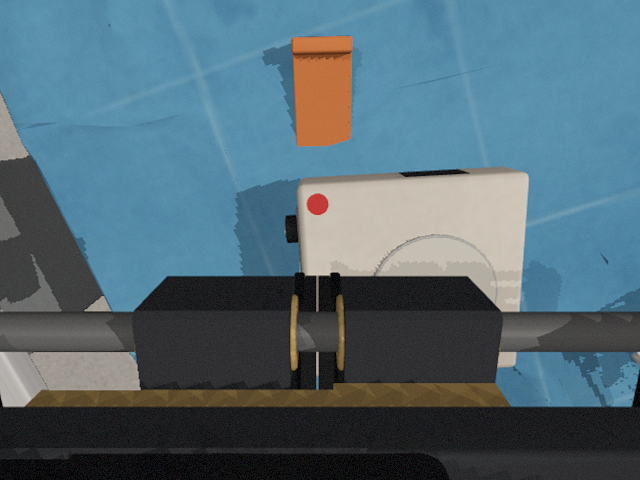

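The wrist view shows the dot at (318,204), the stirrer's left edge at row ~180, and the wedge from its heel (322,42) to its thin edge (323,143), almost aligned with the tool's x.

```bash
cat > m.py <<'E'
from h import *
import sys,pickle
c=pickle.load(open(sys.argv[1],'rb')); im=c['color']; P=pts(c)
hsv=cv2.cvtColor(im,cv2.COLOR_RGB2HSV); h,s,v=[hsv[...,i].astype(int) for i in range(3)]
def big(m):
    n,l,st,ce=cv2.connectedComponentsWithStats(m.astype(np.uint8)); k=1+st[1:,4].argmax(); return l==k,ce[k],st[k]
d,ce,st=big(((h<4)|(h>170))&(s>150)&(v>120)); print('dot',ce,st,ray(c,*ce,.062).round(4),'depth',np.median(P[d],0).round(4))
w,ce,st=big((h>=5)&(h<20)&(s>130)&(v>70)&(np.arange(480)[:,None]<280)); q=P[w]
print('wedge',ce,st,'zmax',np.percentile(q[:,2],[2,98]).round(4))
hb=q[:,2]>.021; top=q[hb]; print('heel top centroid',top.mean(0).round(4),hb.sum())
r=q[(q[:,2]<.013)&(q[:,2]>.003)]; ctr,(a,b),_=cv2.minAreaRect(r[:,:2].astype(np.float32)); print('ramp centre',np.array(ctr).round(4),a,b)
t=np.array([.31,.95]); t=(top.mean(0)[:2]-np.array(ctr)); print('heading deg',np.degrees(np.arctan2(t[0],t[1])))
e=t/np.linalg.norm(t); n=np.array([e[1],-e[0]])
print('along extents',np.percentile(q[:,:2]@e,[.5,99.5]).round(4),'lat',np.percentile(q[:,:2]@n,[1,99]).round(4))
tip=e*np.percentile(q[:,:2]@e,.5)+n*np.median(q[:,:2]@n); print('tip',tip.round(4),'back',(tip+.087*e).round(4))
stn=(s<70)&(v>110)&(P[...,2]>.055)&(P[...,2]<.07); rr=cv2.minAreaRect(P[stn][:,:2].astype(np.float32)); print('stirrer',rr, 'z',np.median(P[stn][:,2]))
E
python3 m.py w1.pkl
```

```text
dot [317.18639053 203.94970414] [307 194  21  21 338] [ 0.5055 -0.0301  0.062 ] depth [ 0.5056 -0.0298  0.0634]
wedge [321.90135492  89.06179775] [ 292   36   60  110 6052] zmax [0.0029 0.0279]
heel top centroid [0.5468 0.0808 0.0355] 1009
ramp centre [0.5347 0.0418] 0.07203901559114456 0.04718063399195671
heading deg 17.242950166339565
along extents [0.1631 0.2462] lat [0.4752 0.5216]
tip [0.524  0.0082] back [0.5498 0.0913]
stirrer ((0.5571290254592896, -0.11455260217189789), (0.1683240532875061, 0.18031182885169983), 74.31217956542969) z 0.06295240596436358
```

```bash
python3 -m inch '[{"dp":[7,-1,30],"twist":0,"hand":-1},{"dp":[0,0,40],"twist":0,"hand":-1},{"dp":[0,0,40],"twist":0,"hand":-1},{"dp":[0,0,30],"twist":0,"hand":-1},{"dp":[0,0,12],"twist":0,"hand":-1},{"dp":[0,0,0],"twist":0,"hand":-1},{"dp":[0,0,0],"twist":0,"hand":-1}]'; python3 -m inch '[{"dp":[0,0,2],"twist":0,"hand":-1},{"dp":[0,0,2],"twist":0,"hand":-1},{"dp":[0,0,2],"twist":0,"hand":-1},{"dp":[0,0,2],"twist":0,"hand":-1},{"dp":[0,0,0],"twist":0,"hand":-1},{"dp":[0,0,0],"twist":0,"hand":-1}]'
```

```text
time: 2.85
tool_pos: [0.5063, -0.0298, 0.0888]
ee_rot: [2.562, 1.817, 0.002]
force: [-0.3, -0.4, 1.5]
opening: 0.004
grasp_force: 0.0
time: 3.45
tool_pos: [0.5055, -0.0298, 0.0796]
ee_rot: [-2.561, -1.819, 0.0]
force: [-0.7, -0.1, -0.2]
opening: 0.007
grasp_force: 0.0
```

```bash
for i in 1 2; do python3 -m inch '[{"dp":[0,0,1],"twist":0,"hand":-1},{"dp":[0,0,1],"twist":0,"hand":-1},{"dp":[0,0,0],"twist":0,"hand":-1},{"dp":[0,0,0],"twist":0,"hand":-1}]' | grep -E 'tool_pos|force|time'; done
```

```text
time: 3.85
tool_pos: [0.5054, -0.0293, 0.0778]
force: [-3.7, 2.1, 5.7]
grasp_force: 2.8
time: 4.25
tool_pos: [0.5054, -0.0287, 0.0759]
force: [-3.5, 4.0, 7.1]
grasp_force: 3.7
```

```bash
for i in 1 2; do python3 -m inch '[{"dp":[0,0,1],"twist":0,"hand":-1},{"dp":[0,0,1],"twist":0,"hand":-1},{"dp":[0,0,0],"twist":0,"hand":-1},{"dp":[0,0,0],"twist":0,"hand":-1}]' | grep -E 'tool_pos|force|time'; done
```

```text
time: 4.65
tool_pos: [0.5054, -0.0284, 0.0741]
force: [-4.9, 5.1, 12.0]
grasp_force: 5.8
time: 5.05
tool_pos: [0.5054, -0.0282, 0.0737]
force: [-15.4, 6.4, 33.0]
grasp_force: 16.7
```

The corner rocked down about 5 mm, and then the foot grounded (force jumped to 33 N). Releasing, then checking for shift.

```bash
python3 -m inch '[{"dp":[0,0,-3],"twist":0,"hand":-1},{"dp":[0,0,-3],"twist":0,"hand":-1},{"dp":[0,0,-4],"twist":0,"hand":-1},{"dp":[0,0,-10],"twist":0,"hand":-1},{"dp":[0,0,-40],"twist":0,"hand":-1},{"dp":[0,0,-50],"twist":0,"hand":-1},{"dp":[0,0,-50],"twist":0,"hand":-1},{"dp":[0,0,0],"twist":0,"hand":-1},{"dp":[0,0,0],"twist":0,"hand":-1}]'
python3 - <<'E'
from h import *
import pickle
pickle.dump(cam('wrist'),open('w2.pkl','wb'))
E
python3 m.py w2.pkl
```

```text
time: 5.95
tool_pos: [0.5059, -0.0299, 0.2328]
ee_rot: [2.56, 1.818, 0.002]
force: [-0.4, -0.3, -1.7]
opening: 0.007
grasp_force: 0.0
dot [316.95375723 214.92485549] [307 205  21  21 346] [ 0.5054 -0.0301  0.062 ] depth [ 0.5055 -0.0298  0.0633]
wedge [320.89644488  97.79810828] [ 290   45   61  110 6132] zmax [0.0029 0.0279]
heel top centroid [0.5466 0.0808 0.0372] 1036
ramp centre [0.5346 0.042 ] 0.07225606590509415 0.04683685675263405
heading deg 17.28630499537092
along extents [0.1635 0.2466] lat [0.4751 0.5212]
tip [0.5238 0.0083] back [0.5497 0.0913]
stirrer ((0.5580570697784424, -0.11501838266849518), (0.16895097494125366, 0.17893679440021515), 74.4634017944336) z 0.06289045064830967
```

The stirrer and wedge have not shifted. Going behind the heel at low height.

```bash
python3 -m inch '[{"dp":[38,1,0],"twist":0,"hand":-1},{"dp":[38,1,0],"twist":0,"hand":-1},{"dp":[38,1,0],"twist":0,"hand":-1},{"dp":[40,0,0],"twist":-1,"hand":-1},{"dp":[0,0,45],"twist":0,"hand":-1},{"dp":[0,0,45],"twist":0,"hand":-1},{"dp":[0,0,45],"twist":0,"hand":-1},{"dp":[0,0,40],"twist":0,"hand":-1},{"dp":[0,0,20],"twist":0,"hand":-1},{"dp":[0,0,10],"twist":0,"hand":-1},{"dp":[0,0,0],"twist":0,"hand":-1},{"dp":[0,0,0],"twist":0,"hand":-1}]'
python3 - <<'E'
from h import *
s=arm.read_state(); print(np.round(s['tool_pos'],4)); print(R.from_rotvec(s['ee_rot']).as_matrix().round(3))
c=cam('wrist');save('pics/w3.png',c['color'])
E
```

```text
time: 7.2
tool_pos: [0.5594, 0.1148, 0.0272]
ee_rot: [2.545, 1.841, 0.001]
force: [0.6, 0.3, 0.9]
opening: 0.007
grasp_force: 0.0
[0.5594 0.1148 0.0272]
[[ 0.313  0.95   0.001]
 [ 0.95  -0.313  0.   ]
 [ 0.     0.    -1.   ]]
```

View pics/w3.png

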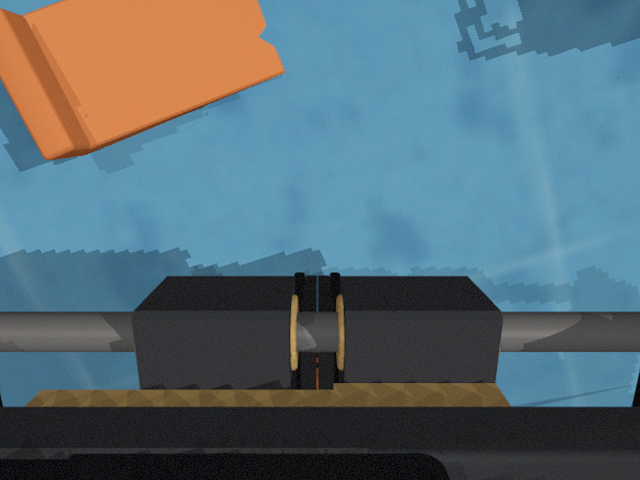

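The wrist camera looks behind the hand here (the near spare wedge, heel at (70,130), is clear of the hand). The hand stands behind the correct heel at the proper height, 2 mm off in the lateral direction, which I correct as I advance.

```bash
python3 -m inch '[{"dp":[-5,-2,0],"twist":0,"hand":-1},{"dp":[-5,0,0],"twist":0,"hand":-1},{"dp":[-3,0,0],"twist":0,"hand":-1},{"dp":[-3,0,0],"twist":0,"hand":-1},{"dp":[-5,0,0],"twist":0,"hand":-1},{"dp":[-6,0,0],"twist":0,"hand":-1},{"dp":[-6,0,0],"twist":0,"hand":-1},{"dp":[-6,0,0],"twist":0,"hand":-1},{"dp":[-4,0,0],"twist":0,"hand":-1},{"dp":[-2,0,0],"twist":0,"hand":-1},{"dp":[0,0,0],"twist":0,"hand":-1},{"dp":[0,0,0],"twist":0,"hand":-1}]'
python3 - <<'E'
from h import *
for n in('top','scene'):
    c=cam(n); im=c['color']; save(f'pics/{n}2.png',np.hstack([cv2.resize(im[190:310,260:420],None,fx=4,fy=4)]) if n=='top' else im)
E
```

```text
time: 8.45
tool_pos: [0.543, 0.0724, 0.0265]
ee_rot: [2.546, 1.841, -0.0]
force: [0.3, 0.9, -0.4]
opening: 0.007
grasp_force: 0.0
```

View pics/top2.png

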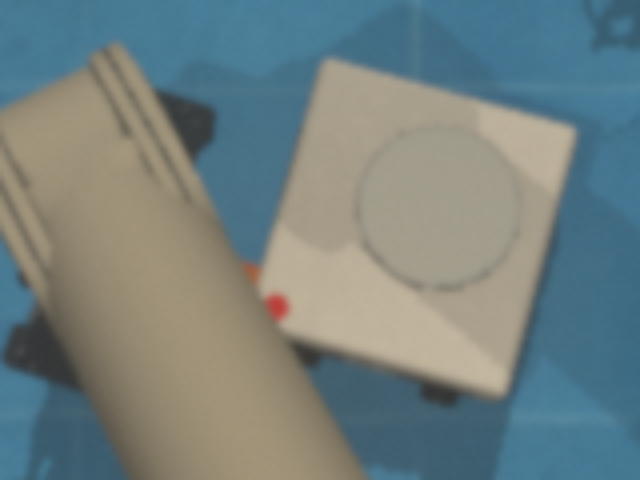

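The wedge (orange at (250,272) in the crop) is sliding toward the corner; the stirrer is unmoved. I continue under force checks.

```bash
python3 -m inch '[{"dp":[-4,0,0],"twist":0,"hand":-1},{"dp":[-4,0,0],"twist":0,"hand":-1},{"dp":[-3,0,0],"twist":0,"hand":-1},{"dp":[-1,0,0],"twist":0,"hand":-1},{"dp":[0,0,0],"twist":0,"hand":-1}]' | grep -E 'tool_pos|force|time'; for i in 1 2; do python3 -m inch '[{"dp":[-1,0,0],"twist":0,"hand":-1},{"dp":[-1,0,0],"twist":0,"hand":-1},{"dp":[0,0,0],"twist":0,"hand":-1}]' | grep -E 'tool_pos|force'; done
```

```text
time: 9.05
tool_pos: [0.5392, 0.0606, 0.0265]
force: [0.2, -0.3, 1.0]
grasp_force: 0.0
tool_pos: [0.5387, 0.059, 0.0265]
force: [0.1, -0.3, -0.5]
grasp_force: 0.0
tool_pos: [0.5381, 0.0571, 0.0265]
force: [0.2, -0.4, 0.0]
grasp_force: 0.0
```

```bash
for i in 1 2 3; do python3 -m inch '[{"dp":[-1,0,0],"twist":0,"hand":-1},{"dp":[-1,0,0],"twist":0,"hand":-1},{"dp":[0,0,0],"twist":0,"hand":-1}]' | grep -E 'tool_pos|force'; done
```

```text
tool_pos: [0.5374, 0.0551, 0.0266]
force: [-0.6, 0.1, 1.5]
grasp_force: 0.0
tool_pos: [0.5368, 0.0532, 0.0265]
force: [0.7, 0.3, -0.1]
grasp_force: 0.0
tool_pos: [0.5362, 0.0513, 0.0265]
force: [0.0, 1.1, -0.2]
grasp_force: 0.0
```

```bash
for i in 1 2; do python3 -m inch '[{"dp":[-1,0,0],"twist":0,"hand":-1},{"dp":[0,0,0],"twist":0,"hand":-1},{"dp":[0,0,0],"twist":0,"hand":-1}]' | grep -E 'tool_pos|force'; done
```

```text
tool_pos: [0.5359, 0.0505, 0.0265]
force: [-0.5, -0.2, 0.9]
grasp_force: 0.0
tool_pos: [0.5356, 0.0496, 0.0265]
force: [1.0, 0.4, -0.3]
grasp_force: 0.0
```

```bash
python3 -m inch '[{"dp":[-1,0,0],"twist":0,"hand":-1},{"dp":[0,0,0],"twist":0,"hand":-1},{"dp":[0,0,0],"twist":0,"hand":-1}]' | grep -E 'tool_pos|force'
```

```text
tool_pos: [0.5353, 0.0486, 0.0265]
force: [0.4, 0.4, -0.3]
grasp_force: 0.0
```

```bash
for i in 1 2; do python3 -m inch '[{"dp":[-1,0,0],"twist":0,"hand":-1},{"dp":[0,0,0],"twist":0,"hand":-1},{"dp":[0,0,0],"twist":0,"hand":-1}]' | grep -E 'tool_pos|force|time'; done
```

```text
time: 11.75
tool_pos: [0.5349, 0.0477, 0.0265]
force: [-0.2, 0.3, -0.1]
grasp_force: 0.0
time: 12.05
tool_pos: [0.5346, 0.0467, 0.0265]
force: [-0.8, -0.4, 0.9]
grasp_force: 0.0
```

```bash
for i in 1 2; do python3 -m inch '[{"dp":[-1,0,0],"twist":0,"hand":-1},{"dp":[0,0,0],"twist":0,"hand":-1},{"dp":[0,0,0],"twist":0,"hand":-1}]' | grep -E 'tool_pos|force|time'; done
```

```text
time: 12.35
tool_pos: [0.5343, 0.0458, 0.0265]
force: [-0.6, 0.3, -0.6]
grasp_force: 0.1
time: 12.65
tool_pos: [0.534, 0.0451, 0.0266]
force: [0.9, 1.6, -1.4]
grasp_force: 0.8
```

```bash
python3 -m inch '[{"dp":[-1,0,0],"twist":0,"hand":-1},{"dp":[0,0,0],"twist":0,"hand":-1},{"dp":[0,0,0],"twist":0,"hand":-1}]' | grep -E 'tool_pos|force|time'
```

```text
time: 12.95
tool_pos: [0.5338, 0.0445, 0.0266]
force: [0.9, 5.3, -0.1]
grasp_force: 2.3
```

That is 5.3 N, inside the snug band. Hold and read once more, then back off and look.

```bash
python3 -m inch '[{"dp":[0,0,0],"twist":0,"hand":-1},{"dp":[0,0,0],"twist":0,"hand":-1}]' | grep -E 'tool_pos|force|time'; python3 -m inch '[{"dp":[3,0,0],"twist":0,"hand":-1},{"dp":[12,0,0],"twist":0,"hand":-1},{"dp":[15,0,0],"twist":0,"hand":-1},{"dp":[0,0,-40],"twist":0,"hand":-1},{"dp":[0,0,-50],"twist":0,"hand":-1},{"dp":[0,0,-50],"twist":0,"hand":-1},{"dp":[-30,0,-40],"twist":0,"hand":-1},{"dp":[-45,0,-20],"twist":0,"hand":-1},{"dp":[-40,0,0],"twist":0,"hand":-1},{"dp":[0,0,0],"twist":0,"hand":-1},{"dp":[0,0,0],"twist":0,"hand":-1}]'
python3 - <<'E'
from h import *
import pickle
c=cam('wrist');save('pics/w4.png',c['color']);pickle.dump(c,open('w4.pkl','wb'))
s=arm.read_state(); print(R.from_rotvec(s['ee_rot']).as_matrix().round(3))
E
python3 m.py w4.pkl
```

```text
time: 13.15
tool_pos: [0.5338, 0.0444, 0.0266]
force: [0.5, 5.8, 0.1]
grasp_force: 2.6
time: 14.25
tool_pos: [0.5072, -0.0369, 0.2268]
ee_rot: [2.546, 1.839, -0.0]
force: [-0.2, 0.5, -0.7]
opening: 0.006
grasp_force: 0.0
[[ 0.312  0.95   0.   ]
 [ 0.95  -0.312  0.   ]
 [ 0.     0.    -1.   ]]
dot [313.00276243 208.4640884 ] [303 198  21  22 362] [ 0.5056 -0.0301  0.062 ] depth [ 0.5057 -0.0298  0.0634]
wedge [318.57962658 147.22185612] [ 290  116   59   75 3642] zmax [0.0076 0.0279]
heel top centroid [0.529  0.0263 0.0314] 903
ramp centre [ 0.5195 -0.0031] 0.04978485032916069 0.04734668880701065
heading deg 18.022271718445733
along extents [0.1403 0.1946] lat [0.4718 0.518 ]
tip [ 0.5134 -0.0195] back [0.5403 0.0633]
stirrer ((0.5571671724319458, -0.11485365033149719), (0.16873851418495178, 0.18037565052509308), 74.35874938964844) z 0.06294228015416437
```

View pics/w4.png

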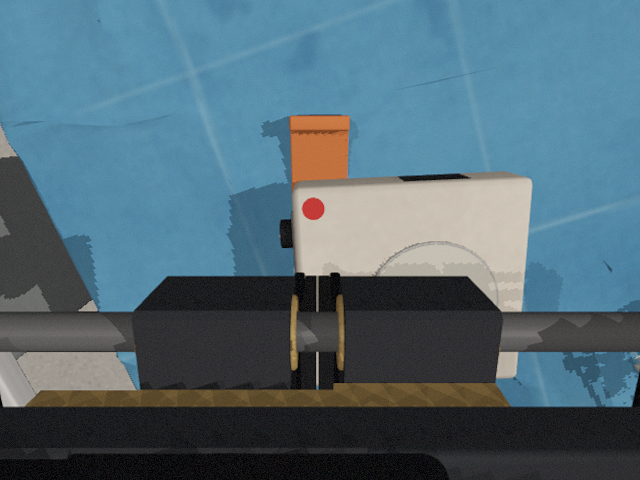

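The wedge is snugly under the corner (visible from row 115 to the stirrer's edge at row 180), dot at (313,208) unmoved in the world. Now the proof press.

```bash
python3 -m inch '[{"dp":[6,-4,30],"twist":0,"hand":-1},{"dp":[0,0,40],"twist":0,"hand":-1},{"dp":[0,0,40],"twist":0,"hand":-1},{"dp":[0,0,27],"twist":0,"hand":-1},{"dp":[0,0,8],"twist":0,"hand":-1},{"dp":[0,0,0],"twist":0,"hand":-1},{"dp":[0,0,0],"twist":0,"hand":-1}]'| grep -E 'tool_pos|force|time'; python3 -m inch '[{"dp":[0,0,1],"twist":0,"hand":-1},{"dp":[0,0,1],"twist":0,"hand":-1},{"dp":[0,0,0],"twist":0,"hand":-1},{"dp":[0,0,0],"twist":0,"hand":-1}]'| grep -E 'tool_pos|force|time'
```

```text
time: 15.0
tool_pos: [0.506, -0.0284, 0.0823]
force: [0.2, 0.6, 0.1]
grasp_force: 0.0
time: 15.4
tool_pos: [0.5053, -0.0299, 0.0797]
force: [0.1, -0.6, -0.2]
grasp_force: 0.0
```

```bash
python3 -m inch '[{"dp":[0,0,1],"twist":0,"hand":-1},{"dp":[0,0,0],"twist":0,"hand":-1},{"dp":[0,0,0],"twist":0,"hand":-1}]'| grep -E 'tool_pos|force|time'
```

```text
time: 15.7
tool_pos: [0.5053, -0.0298, 0.0793]
force: [-4.3, -0.4, 10.5]
grasp_force: 5.1
```

```bash
python3 -m inch '[{"dp":[0,0,1],"twist":0,"hand":-1},{"dp":[0,0,0],"twist":0,"hand":-1},{"dp":[0,0,0],"twist":0,"hand":-1},{"dp":[0,0,0],"twist":0,"hand":-1},{"dp":[0,0,0],"twist":0,"hand":-1}]'| grep -E 'tool_pos|force|time'
```

```text
time: 16.2
tool_pos: [0.5053, -0.0297, 0.0791]
force: [-8.7, 0.5, 21.1]
grasp_force: 10.5
```

At 21 N the corner gives only 0.2 mm, so it is solid. Lifting off and checking.

```bash
python3 -m inch '[{"dp":[0,0,0],"twist":0,"hand":-1},{"dp":[0,0,0],"twist":0,"hand":-1},{"dp":[0,0,-2],"twist":0,"hand":-1},{"dp":[0,0,-3],"twist":0,"hand":-1},{"dp":[0,0,-15],"twist":0,"hand":-1},{"dp":[0,0,-40],"twist":0,"hand":-1},{"dp":[0,0,-45],"twist":0,"hand":-1},{"dp":[0,0,-45],"twist":0,"hand":-1},{"dp":[0,0,0],"twist":0,"hand":-1},{"dp":[0,0,0],"twist":0,"hand":-1}]'
python3 - <<'E'
from h import *
import pickle
pickle.dump(cam('wrist'),open('w5.pkl','wb'))
E
python3 m.py w5.pkl
```

```text
time: 17.2
tool_pos: [0.5057, -0.0298, 0.2292]
ee_rot: [2.544, 1.84, 0.003]
force: [0.5, -0.7, 0.8]
opening: 0.004
grasp_force: 0.0
dot [317.24645892 215.8611898 ] [307 206  22  21 353] [ 0.5056 -0.03    0.062 ] depth [ 0.5057 -0.0298  0.0634]
wedge [322.28254147 154.77677818] [ 294  124   59   76 3557] zmax [0.0076 0.028 ]
heel top centroid [0.5289 0.0264 0.0318] 901
ramp centre [ 0.5192 -0.0044] 0.052005115896463394 0.047284603118896484
heading deg 17.521624771987906
along extents [0.1349 0.1907] lat [0.4732 0.5194]
tip [ 0.5134 -0.0207] back [0.5396 0.0623]
stirrer ((0.5580160021781921, -0.11500998586416245), (0.1687072366476059, 0.17886318266391754), 74.24919128417969) z 0.06288858587844931
```

Wedge and stirrer are unchanged and the hand is clear.

```bash
python3 -c "
from rig import arm
print(arm.close_job())"
```

```text
the job is handed in; nothing more can be done
None
```

The job is handed in at about 17 s: the first press rocked the corner down about 5 mm and it came back up, the wedge was pushed in to a snug 5–6 N, a 21 N proof press moved the corner only 0.2 mm, and the hand was lifted clear with the wedge in place and nothing else touched.

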